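# Load a story disc and hold the player's key at the third click

### The job

Put the orange round story disc flat into the round well of the white story player and let go of it. Then press the player's red spring key straight down past its first two clicks to the third, without forcing it, and keep it held there: the program finishes while still holding the key down. Leave the other things on the table where they are.

Things in the scene. Friction and masses are not known exactly. Their poses are not given: they have to be found in the camera images.
- disc: The orange story disc to load: a round base 58 mm across, 10 mm thick, about 60 g, lying flat. On its middle stands a round orange tower, 22 mm across, from 10 to 40 mm above the underside, then a yellow cone roof up to 54 mm: hold it by the tower. Origin: centre of the underside; z up. The three story pieces swap places from start to start.
- blue_disc: A bystander: the same shape and size as the orange disc, but blue with a white roof. Origin: centre of the underside. Leave it.
- green_tile: A bystander: a green square base 58 x 58 x 10 mm with the same kind of tower, white roof. Origin: centre of the underside. Leave it.
- player: The story player: a white box fixed to the table, 150 mm (its x) by 200 mm (its y) by 75 mm high, with a wood skirt at its foot. Origin: centre of the underside. The round well is in its top, 30 mm towards its +y from the middle; the red key sticks out of its -y flank. It may be turned about the vertical.
- well (a point): Centre of the floor of the round well: 62 mm across, 10 mm deep, its floor 65 mm above the table. A seated disc has its origin here and its base flush with the player's top. Axes as the player's.
- key_top (a point): Centre of the top face of the red key: a tab 44 mm (player's x) by 40 mm (player's y, from 1 mm to 41 mm out from the flank) and 10 mm thick. This point is 23 mm out from the flank; 65 mm above the table at rest, and it goes straight down with the key. Axes as the player's.
- key (a joint): Travel of the red key in m, 0 at rest, growing downwards. It rides over detent bumps at 0.007, 0.018 and 0.029 and clicks in past each: clicks at 0.012, 0.023 and 0.034; hard stop at 0.036. The return spring pushes up all the way, about 5.5 N at rest, 9 N at the end; each bump adds up to 3 N before it and takes as much off after it. Let go, the key springs back to 0.
- book_top: A bystander: blue book 125 x 190 x 28 mm on a fixed orange one (22 mm thick), far behind the player. Origin: centre of its underside.
- bowl: A bystander: brown bowl, 110 mm across and 50 mm high, standing on the blue book. Origin: centre of its underside.
- mug: A bystander: blue mug, 80 mm across and 90 mm high, handle to its +y. Origin: centre of its underside.
- clock: A bystander: round brass alarm clock, 90 mm across and 100 mm high on a small foot. Origin: centre of its underside.
Things that resemble listed ones, but are neither listed nor needed, are in the scene too. Of the things like the disc, leave any that is black or purple; of the rest the smaller one is meant.

How it is judged (in metres and radians):
On the way, in this order (a step that is already met when the one before it is completed fails the run):
1. the orange disc lies fully home in the round well and is let go (horizontal distance between disc and well below 0.004 m and z of disc in the frame of well between -0.003 and 0.003 m and angle between disc's own z axis and vertical below 0.08 rad and contact force between each of the arm, the fingers and disc below 0.1 N), for 0.2 s.
2. the key is pressed to the third click and held for half a second (value of joint key above 0.0305 m and horizontal distance between disc and well below 0.004 m and z of disc in the frame of well between -0.003 and 0.003 m and angle between disc's own z axis and vertical below 0.08 rad), for 0.5 s.
At the end, for the whole second after the job is handed in: The orange disc sits in the well (centre within 4 mm, underside within 3 mm of the well's floor, tilt under 0.08 rad), not touched by the robot; the key is at the third click (travel over 30.5 mm, past the third bump), still, and the robot presses on it with over 2.5 N (all of step 2 and contact force between each of the arm, the fingers and disc below 0.1 N and velocity of joint key between -0.01 and 0.01 m/s and contact force between any of the fingers, the arm and player above 2.5 N); the arm keeps its last pose, push and grip.
It fails at once if the player or its key is pressed with more than 60 N (contact force between any of the fingers, the arm and player above 60 N).
It fails at once if a bystander is moved by more than 30 mm (distance of any of blue_disc, green_tile, book_top, bowl, mug, clock from where it was at the start of the episode above 0.03 m).
It also fails if it takes over 56 s, if anything falls off the work surface, if the arm or the gripper's body presses on something with over 40 N, if the wrist force passes 120 N, or if a joint passes its speed limit or range.

### The arm

A 7-joint arm with a two-finger parallel gripper is mounted at the origin on the work surface. World frame = base frame: x ahead of the robot, y to its left, z up, the work surface at z = 0. Lengths are in m, angles in degrees, forces in N, time in s.
With the tool pointing down it reaches from about 0.425 to 0.875 m from the base axis. Payload 4.7 kg.
Tool frame: the origin (TCP) lies between the finger pads; the fingertips stand 8 mm ahead of it and the grasp point (between the pads) lies 11 mm behind it (arm.tip_extent is the z of the fingertips in the tool frame, in m); z points along the fingers, y is the line along which they close (so a half turn about z gives the same grasp; the last joint's range is limited). The gripper opens to 85 mm and grips with 20 to 120 N. Pads are 22 mm wide; open, the fingers measure 114 mm over their backs; the gripper's body (76 mm by 85 mm) begins 54 mm behind the grasp point. The pads swing forward as they close: fully open they stand 13 mm farther back than shut.
Start: joints at [-73.046, 18.392, -4.016, 83.108, 1.295, 78.541, -3.26], TCP at [0.181, 0.624, 0.213] pointing down, gripper open.
Joint ranges: [-163.93, 163.93], [-17.29, 119.83], [-79.2, 71.16], [3.27, 140.29], [-89.18, 269.18], [5.43, 117.66], [-154.24, 154.24]. Speed limits (degrees/s): [147.25, 147.25, 180, 180, 180, 180, 180].

### API

Orientations are given as a 3x3 rotation matrix whose columns are the frame's x, y, z axes.
In Python, from station import observe, imaging, arm gives the robot as it stands.
- The arm moves only by the tool jog_arm, never from a script. Its argument "plan" is a list of rows, each an object with "delta_pos": the shift along the tool's x, y, z in mm, a list of three; "delta_rot": the turn, a rotation vector about the tool's x, y, z in degrees, a list of three; "hand": the finger opening in mm, from 0 to 85.4. A call has 1 to 20 rows; each row shifts and turns the commanded pose from where the row before left it, along the tool's axes as they then stand; what a row does not reach is not made up. A row lasts 1/8 s, in which the tool goes at most 62.5 mm and 10.7 degrees, less where a joint would pass 70% of its speed; a pose out of reach is approached as far as the arm can. A call is refused whole if a number of a shift passes 62.5 or a number of a turn 10.7, either way. A call with a gripper value outside its range is refused whole. The fingers move at their own pace and stop on an object; the grip force is fixed at half the most. Time passes only in rows, so rows that do not move let the fingers close. It gives the time, the measured TCP pose, the force, the opening and the grip force at its end, in the units of the state.
- observe(): the state, without advancing time (a new reading comes with each control period).
- imaging.camera(name): name is "side" or "top"; returns the picture (420x560x3 uint8, red, green, blue); there is no depth.
- imaging.camera_model(name): a dict with "fovy" (degrees; the focal length in pixels is half the picture's height over the tangent of half this angle, whatever the lens; pixels are square), "cx", "cy" (the principal point, pixels), "view" (4x4, takes a point from world to camera coordinates). Camera axes: x right, y down, z forward; pixel columns grow to the right and rows downward; lengths in m; the calibration is good to about 2 mm. A picture is of the moment at which its call begins. camera_model takes no time and is no camera call.
- arm.hand_in(): hands the job in; it is judged then, once.
The state is a dict: "time": time; "qpos": joint angles; "qd": joint speeds; "joint_torque": joint torques, N m; "ee_pos": TCP position; "orientation": TCP orientation; "force": force on the tool from outside, world axes, zero at the start; "torque": the same for the moment, N m; "width": finger opening in m; "grip_force": force on a finger pad.
Only numpy, scipy, OpenCV 4.12 (cv2) and the standard library are available. Lean on these libraries where they do the work, as an engineer would, in place of code of your own. Each camera call takes 0.05 s, during which the arm holds its last target. There are 200 camera calls.

## Working session

There is one attempt and no reset: what is moved stays moved. The work goes in short steps, Python scripts to look and compute and a tool call to move; the robot and the scene stay as the last step left them, time stands still between calls to the robot, and variables do not carry over. Pictures are saved under pics/ and viewed, at most 10 in all, crops included, and the job is handed in when it is done.

Besides the shell and the picture viewer there is one more tool, called as name(argument=value, ...) on one line, values as JSON. jog_arm: Moves the arm, as the interface text tells. Its arguments: {"type":"object","properties":{"plan":{"type":"array","items":{"type":"object","properties":{"delta_pos":{"type":"array","items":{"type":"number"}},"delta_rot":{"type":"array","items":{"type":"number"}},"hand":{"type":"number"}}}}},"required":["plan"]}

```bash
mkdir -p pics
python3 - <<'E'
from station import observe, imaging, arm
import cv2, numpy as np
for n in ("top","side"):
    im=imaging.camera(n); cv2.imwrite(f"pics/{n}0.png",im[:,:,::-1])
    m=imaging.camera_model(n); print(n,m)
s=observe(); print(s, arm.tip_extent)
E
```

```text
top {'fovy': 52.946864209786874, 'cx': 280.2187531622933, 'cy': 203.06409537244514, 'view': array([[ 0.02063658, -0.99978247, -0.00302389, -0.06081902],
       [-0.99508407, -0.02024639, -0.09694217,  0.60622701],
       [ 0.09685986,  0.00500958, -0.99528542,  0.99797051],
       [ 0.        ,  0.        ,  0.        ,  1.        ]])}
side {'fovy': 49.54943409933366, 'cx': 275.7796789170389, 'cy': 206.30500473303246, 'view': array([[ 0.89486195, -0.44629703,  0.00640743, -0.5690422 ],
       [-0.29689275, -0.6058906 , -0.73807268,  0.19554474],
       [ 0.33328185,  0.65857083, -0.67469079,  0.94893103],
       [ 0.        ,  0.        ,  0.        ,  1.        ]])}
{'time': 0.1, 'qpos': array([-73.04629001,  18.43337448,  -4.01803757,  83.16860266,
         1.29573708,  78.53905617,  -3.26145553]), 'qd': array([-0.08310221, -0.150864  ,  0.0004086 , -0.10632595,  0.02438412,
        0.01289546, -0.01002457]), 'joint_torque': array([ 1.35970172e-04, -4.94879043e+01, -3.83721432e-01, -3.15207481e+01,
        1.31503504e-02,  7.51967164e-03,  3.70407406e-05]), 'ee_pos': array([0.18063968, 0.6238687 , 0.21174347]), 'orientation': array([[-9.60570631e-01,  2.78035830e-01, -3.75008499e-04],
       [ 2.78036067e-01,  9.60569250e-01, -1.63121933e-03],
       [-9.33157896e-05, -1.67116727e-03, -9.99998599e-01]]), 'force': array([0.27007858, 0.52898666, 0.15132821]), 'torque': array([ 0.01409399, -0.00816292,  0.04719115]), 'grip_force': 0.0, 'width': 0.08528970913220907} 0.008
```

View pics/top0.png

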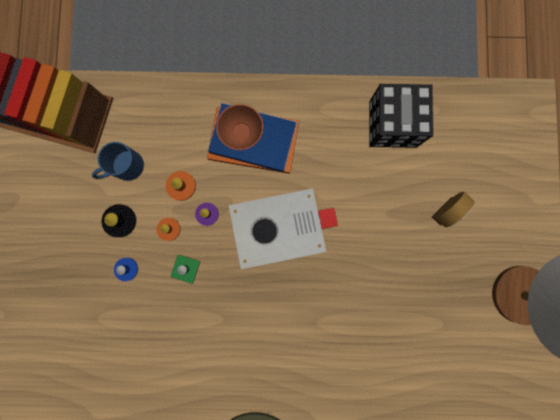

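View pics/side0.png

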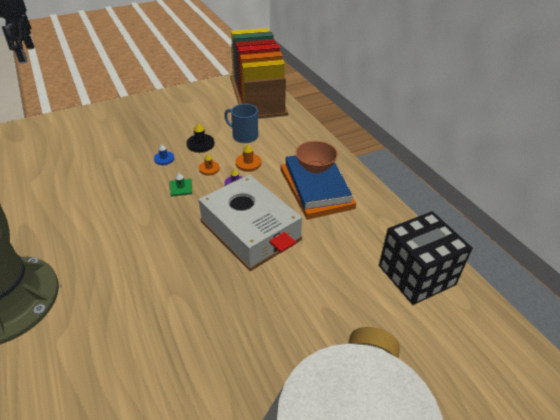

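The top view shows the smaller orange disc near (168,229). The larger orange look-alike is at (180,185), the purple one at (207,213), the well at (265,231) and the key at (328,218).

```bash
cat > h.py <<'E'
import cv2, numpy as np
from station import observe, imaging, arm
def ray(n,u,v):
    m=imaging.camera_model(n); f=210/np.tan(np.radians(m['fovy']/2)); V=m['view']
    d=V[:3,:3].T@np.array([(u-m['cx'])/f,(v-m['cy'])/f,1]); return -V[:3,:3].T@V[:3,3], d
def onz(n,p,z):
    c,d=ray(n,*p); return c+d*(z-c[2])/d[2]
def proj(n,P):
    m=imaging.camera_model(n); f=210/np.tan(np.radians(m['fovy']/2)); q=m['view']@np.append(P,1)
    return np.array([m['cx']+f*q[0]/q[2], m['cy']+f*q[1]/q[2]])
def tri(p,q):
    A=0;b=0
    for n,x in(("top",p),("side",q)):
        c,d=ray(n,*x); d/=np.linalg.norm(d); M=np.eye(3)-np.outer(d,d); A=A+M; b=b+M@c
    return np.linalg.solve(A,b)
def blob(im,lo,hi,near,r=30):
    h=cv2.cvtColor(im,cv2.COLOR_RGB2HSV); k=cv2.inRange(h,np.array(lo),np.array(hi))
    w=np.zeros_like(k); cv2.circle(w,near,r,255,-1); k&=w
    cs=cv2.findContours(k,cv2.RETR_EXTERNAL,cv2.CHAIN_APPROX_NONE)[0]
    return max(cs,key=cv2.contourArea)
def cen(c):
    m=cv2.moments(c); return np.array([m['m10'],m['m01']])/m['m00']
ORANGE=(5,150,90),(19,255,255); YEL=(22,120,90),(34,255,255); RED=(0,180,100),(4,255,255); DARK=(0,0,0),(180,255,70); WHITE=(0,0,120),(180,60,255)
E
python3 - <<'E'
from h import *
t=imaging.camera("top"); s=imaging.camera("side")
np.save("t0.npy",t);np.save("s0.npy",s)
for nm,p in(("orange",(161,231)),("yellow",(167,229)),("red",(330,217)),("dark",(265,231)),("white",(300,205)),("wood",(165,250))):
    print(nm,cv2.cvtColor(t,cv2.COLOR_RGB2HSV)[p[1],p[0]])
def two(o): return tuple(o)
for lab,near,r in(("small",(168,229),18),("big",(180,185),22)):
    k=cv2.convexHull(np.vstack([blob(t,*ORANGE,near,r),blob(t,*YEL,near,10)])); e=cv2.fitEllipse(k); print(lab,e,cen(k),onz("top",cen(k),.005), np.sqrt(cv2.contourArea(k)/np.pi)*2*np.linalg.norm(onz("top",(100,200),.005)-onz("top",(101,200),.005)))
yt=cen(blob(t,*YEL,(167,229),10)); ys=cen(blob(s,*YEL,(209,159),9)); print("cone",yt,ys,tri(yt,ys))
for lab,c,a,b,z,r in(("well",DARK,(265,231),(242,203),.075,20),("key",RED,(328,218),(284,242),.065,20)):
    kt=blob(t,*c,a,r); ks=blob(s,*c,b,r)
    print(lab,cen(kt),onz("top",cen(kt),z),onz("side",cen(ks),z),cv2.minAreaRect(kt),cv2.fitEllipse(ks))
w=blob(t,*WHITE,(278,230),70); R=cv2.minAreaRect(w); print(R)
for p in cv2.boxPoints(R): print(onz("top",p,.075))
E
```

```text
orange [ 19 184 130]
yellow [ 23 179 141]
red [  0 188 170]
dark [120   7  37]
white [ 36   8 161]
wood [ 17 105 146]
small ((167.7554473876953, 228.85305786132812), (22.773893356323242, 23.637624740600586), 61.49946212768555) [167.7626634 228.9003268] [0.53963757 0.22941255 0.005     ] 0.057038799299898746
big ((180.03738403320312, 185.3528289794922), (29.178224563598633, 29.86208152770996), 77.59187316894531) [180.02657725 185.37034277] [0.6491557  0.20372392 0.005     ] 0.07314784792647766
cone [164.32820513 228.14871795] [207.44642857 157.2202381 ] [0.53975321 0.2273529  0.0437562 ]
well [264.28266988 230.7402493 ] [ 0.53785054 -0.01308916  0.075     ] [ 0.53667363 -0.0176435   0.075     ] ((264.2500305175781, 230.75003051757812), (22.62741470336914, 23.33452033996582), 45.0) ((241.4653778076172, 202.6690673828125), (12.999344825744629, 22.475948333740234), 86.17967987060547)
key [327.64788732 217.99295775] [ 0.57100933 -0.16036793  0.065     ] [ 0.57072054 -0.16224828  0.065     ] ((327.5769348144531, 217.88461303710938), (16.86598777770996, 14.512594223022461), 78.69007110595703) ((282.53240966796875, 241.48480224609375), (15.553650856018066, 21.91844367980957), 81.66509246826172)
((276.7220458984375, 228.29254150390625), (65.3931655883789, 87.5461654663086), 78.36637115478516)
[0.59565002 0.07452623 0.075     ]
[ 0.64111364 -0.12440552  0.075     ]
[ 0.49312284 -0.15668248  0.075     ]
[0.44883064 0.03944108 0.075     ]
```

jog_arm(plan=[{"delta_rot":[0,0,-9.7],"hand":50},{"delta_rot":[0,0,-9.7],"hand":50},{"delta_rot":[0,0,-9.7],"hand":50},{"delta_pos":[-9,-16,0],"hand":50},{"delta_pos":[-18,-31,0],"hand":50},{"delta_pos":[-18,-31,0],"hand":50},{"delta_pos":[-18,-31,0],"hand":50},{"delta_pos":[-18,-31,0],"hand":50},{"delta_pos":[-18,-31,0],"hand":50},{"delta_pos":[-18,-31,0],"hand":50},{"delta_pos":[-18,-31,0],"hand":50},{"delta_pos":[-18,-31,0],"hand":50},{"delta_pos":[-18,-31,0],"hand":50},{"delta_pos":[-18,-31,0],"hand":50},{"delta_pos":[-18,-31,0],"hand":50},{"delta_pos":[-18,-31,0],"hand":50},{"delta_pos":[-18,-31,0],"hand":50},{"delta_pos":[-18,-31,0],"hand":50},{"delta_pos":[-9,-16,0],"hand":50}])

```text
$.plan[0]: bad value
```

```bash
cat >> h.py <<'E'
def to(P):
    s=observe(); R=s['orientation']; d=R.T@(np.array(P)-s['ee_pos'])*1000
    print("t",round(s['time'],2),"ee",s['ee_pos'].round(4),"F",s['force'].round(1),"w",round(s['width'],4)); print("move mm",d.round(1)); print("R",R.round(4).tolist())
E
python3 -c "
from h import *
to((.5397,.2285,.1))"
```

```text
t 0.2 ee [0.1807 0.624  0.212 ] F [-0.1  0.2  0.6] w 0.0857
move mm [-454.8 -279.9  112.4]
R [[-0.9606, 0.2781, -0.0003], [0.2781, 0.9606, -0.0012], [-0.0001, -0.0012, -1.0]]
```

jog_arm(plan=[{"delta_pos":[0,0,0],"delta_rot":[0,0,-9.7],"hand":50},{"delta_pos":[0,0,0],"delta_rot":[0,0,-9.7],"hand":50},{"delta_pos":[0,0,0],"delta_rot":[0,0,-9.7],"hand":50},{"delta_pos":[-9,-16,0],"delta_rot":[0,0,0],"hand":50},{"delta_pos":[-18,-31,0],"delta_rot":[0,0,0],"hand":50},{"delta_pos":[-18,-31,0],"delta_rot":[0,0,0],"hand":50},{"delta_pos":[-18,-31,0],"delta_rot":[0,0,0],"hand":50},{"delta_pos":[-18,-31,0],"delta_rot":[0,0,0],"hand":50},{"delta_pos":[-18,-31,0],"delta_rot":[0,0,0],"hand":50},{"delta_pos":[-18,-31,0],"delta_rot":[0,0,0],"hand":50},{"delta_pos":[-18,-31,0],"delta_rot":[0,0,0],"hand":50},{"delta_pos":[-18,-31,0],"delta_rot":[0,0,0],"hand":50},{"delta_pos":[-18,-31,0],"delta_rot":[0,0,0],"hand":50},{"delta_pos":[-18,-31,0],"delta_rot":[0,0,0],"hand":50},{"delta_pos":[-18,-31,0],"delta_rot":[0,0,0],"hand":50},{"delta_pos":[-18,-31,0],"delta_rot":[0,0,0],"hand":50},{"delta_pos":[-18,-31,0],"delta_rot":[0,0,0],"hand":50},{"delta_pos":[-9,-16,0],"delta_rot":[0,0,0],"hand":50},{"delta_pos":[0,0,0],"delta_rot":[0,0,0],"hand":50}])

```text
time: 2.58
ee_pos: [0.5244, 0.2553, 0.2127]
orientation: [[-0.976, -0.22, -0.0], [-0.22, 0.976, -0.0], [0.0, -0.0, -1.0]]
force: [-0.7, 0.3, -0.3]
width: 0.0501
grip_force: 0.0
```

```bash
python3 -c "
from h import *
to((.5397,.2285,.1))"
```

```text
t 2.58 ee [0.5244 0.2553 0.2127] F [-0.7  0.3 -0.3] w 0.0501
move mm [ -9.  -29.5 112.7]
R [[-0.9756, -0.2197, -0.0002], [-0.2197, 0.9756, -0.0001], [0.0002, -0.0001, -1.0]]
```

jog_arm(plan=[{"delta_pos":[-4.5,-15,20],"delta_rot":[0,0,0],"hand":50},{"delta_pos":[-4.5,-14.5,30],"delta_rot":[0,0,0],"hand":50},{"delta_pos":[0,0,30],"delta_rot":[0,0,0],"hand":50},{"delta_pos":[0,0,30],"delta_rot":[0,0,0],"hand":50},{"delta_pos":[0,0,10],"delta_rot":[0,0,0],"hand":50},{"delta_pos":[0,0,0],"delta_rot":[0,0,0],"hand":50},{"delta_pos":[0,0,0],"delta_rot":[0,0,0],"hand":50}])

```text
time: 3.45
ee_pos: [0.54, 0.2311, 0.0942]
orientation: [[-0.974, -0.225, 0.002], [-0.225, 0.974, 0.001], [-0.002, 0.001, -1.0]]
force: [-0.2, 0.6, 0.1]
width: 0.0502
grip_force: 0.0
```

Run:
```python
from h import *
to((.5397,.2285,.023))
s=imaging.camera("side"); t=imaging.camera("top")
a=cv2.resize(s[100:220,130:290],None,fx=5,fy=5); cv2.imwrite("pics/s1.png",a[:,:,::-1])
print(proj("side",observe()['ee_pos']))
```

```text
t 3.45 ee [0.54   0.2311 0.0942] F [-0.2  0.6  0.1] w 0.0502
move mm [ 1.  -2.6 71.2]
R [[-0.9744, -0.2247, 0.002], [-0.2247, 0.9744, 0.0013], [-0.0023, 0.0009, -1.0]]
[205.45854798 141.20581648]
```

View pics/s1.png

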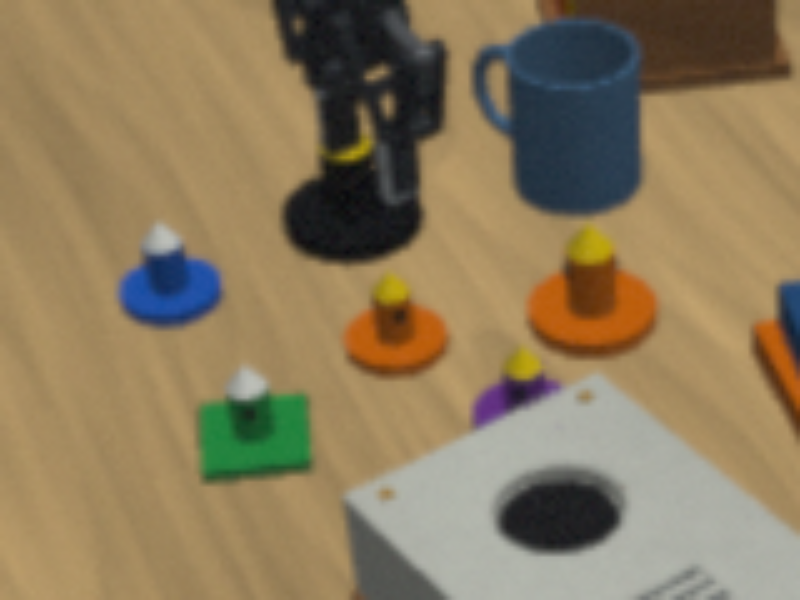

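The fingertips sit at about (205,140), where the projection puts them, and the small orange disc is clear of its neighbours below. I'm going down to grasp it.

jog_arm(plan=[{"delta_pos":[1,-2.5,20],"delta_rot":[0,0,0],"hand":50},{"delta_pos":[0,0,20],"delta_rot":[0,0,0],"hand":50},{"delta_pos":[0,0,20],"delta_rot":[0,0,0],"hand":50},{"delta_pos":[0,0,8],"delta_rot":[0,0,0],"hand":50},{"delta_pos":[0,0,3],"delta_rot":[0,0,0],"hand":50},{"delta_pos":[0,0,0],"delta_rot":[0,0,0],"hand":50},{"delta_pos":[0,0,0],"delta_rot":[0,0,0],"hand":35},{"delta_pos":[0,0,0],"delta_rot":[0,0,0],"hand":24},{"delta_pos":[0,0,0],"delta_rot":[0,0,0],"hand":18},{"delta_pos":[0,0,0],"delta_rot":[0,0,0],"hand":15},{"delta_pos":[0,0,0],"delta_rot":[0,0,0],"hand":15},{"delta_pos":[0,0,0],"delta_rot":[0,0,0],"hand":15}])

```text
time: 5.05
ee_pos: [0.5393, 0.2277, 0.0229]
orientation: [[-0.975, -0.224, 0.001], [-0.224, 0.975, 0.001], [-0.001, 0.0, -1.0]]
force: [-2.3, -1.0, 6.7]
width: 0.0156
grip_force: 24.1
```

Run:
```python
from h import *
to((.5397,.2285,.023))
s=imaging.camera("side"); t=imaging.camera("top")
a=cv2.resize(s[110:190,160:260],None,fx=4,fy=4,interpolation=3); b=cv2.resize(t[180:260,120:220],None,fx=4,fy=4,interpolation=3); cv2.imwrite("pics/s2.png",np.hstack([a,b])[:,:,::-1])
```

```text
t 5.05 ee [0.5393 0.2277 0.0229] F [-2.3 -1.   6.7] w 0.0156
move mm [-0.6  0.7 -0.1]
R [[-0.9746, -0.2241, 0.0008], [-0.2241, 0.9746, 0.0006], [-0.0009, 0.0004, -1.0]]
```

View pics/s2.png

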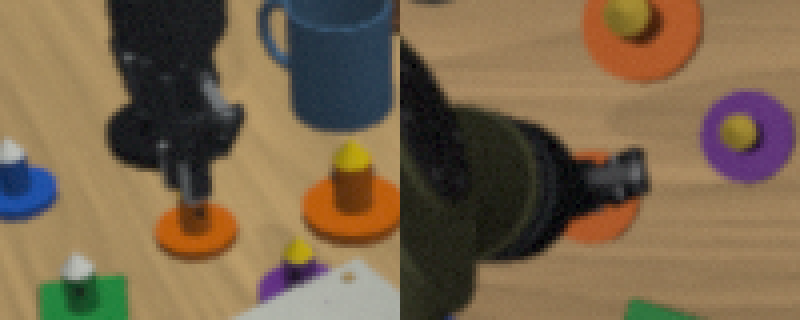

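The fingertips look partly up the tower and the opening reads 15.6 mm, which is less than the 22 mm tower. I'll measure before lifting.

Run:
```python
from h import *
s=imaging.camera("side"); s0=np.load("s0.npy"); t=imaging.camera("top");t0=np.load("t0.npy")
for a,n in((s0,"before"),(s,"now")):
    c=blob(a,*ORANGE,(209,165),16); print(n,cv2.boundingRect(c),cen(c))
for a in(t0,t):
    c=blob(a,*ORANGE,(168,229),18); print(cv2.boundingRect(c))
e=observe(); P=e['ee_pos']; R=e['orientation']
for dz in (.008,0,-.011): print(dz,proj("side",P+R[:,2]*dz),proj("top",P+R[:,2]*dz))
for z in (.01,.04,.054): print(z,proj("side",(.5397,.2285,z)),proj("top",(.5397,.2285,z)))
print(e['width'],e['grip_force'],e['force'])
a=cv2.resize(s[130:180,180:240],None,fx=10,fy=10,interpolation=3); cv2.imwrite("pics/s3.png",a[:,:,::-1])
```

```text
before (199, 160, 21, 15) [208.80151515 167.33484848]
now (199, 160, 21, 15) [208.70709571 167.69224422]
(156, 218, 24, 23)
(161, 229, 19, 12)
0.008 [208.37072813 165.56455571] [167.35526873 228.88665874]
0 [208.09940277 163.26527973] [166.47357539 228.77153313]
-0.011 [207.72251794 160.07146759] [165.23871543 228.6102934 ]
0.01 [208.55846812 166.78930054] [167.58927693 228.80981191]
0.04 [207.54182367 158.10550075] [164.2270008  228.35741036]
0.054 [207.05605742 153.95626557] [162.58906315 228.13702229]
0.01579881493427092 24.145264953426704 [-2.10319814 -1.16366632  6.35709426]
```

View pics/s3.png

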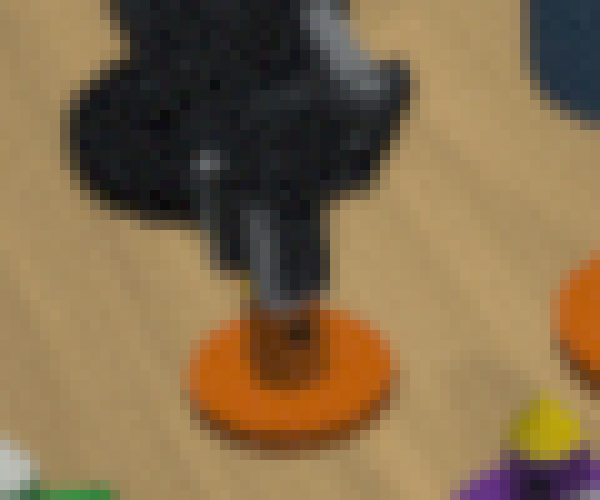

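The tips are at z≈40 mm on the cone, about 25 mm higher than the tool frame says. I'll let go, lift clear, shut the fingers over bare wood and triangulate the real tip.

jog_arm(plan=[{"delta_pos":[0,0,0],"delta_rot":[0,0,0],"hand":30},{"delta_pos":[0,0,0],"delta_rot":[0,0,0],"hand":50},{"delta_pos":[0,0,0],"delta_rot":[0,0,0],"hand":50},{"delta_pos":[0,0,-20],"delta_rot":[0,0,0],"hand":50},{"delta_pos":[0,0,-30],"delta_rot":[0,0,0],"hand":50},{"delta_pos":[0,0,-20],"delta_rot":[0,0,0],"hand":50},{"delta_pos":[20,-15,0],"delta_rot":[0,0,0],"hand":0},{"delta_pos":[20,-15,0],"delta_rot":[0,0,0],"hand":0},{"delta_pos":[20,-15,0],"delta_rot":[0,0,0],"hand":0},{"delta_pos":[20,-15,0],"delta_rot":[0,0,0],"hand":0},{"delta_pos":[0,0,0],"delta_rot":[0,0,0],"hand":0},{"delta_pos":[0,0,0],"delta_rot":[0,0,0],"hand":0},{"delta_pos":[0,0,0],"delta_rot":[0,0,0],"hand":0}])

```text
time: 6.88
ee_pos: [0.4749, 0.1521, 0.0918]
orientation: [[-0.974, -0.225, 0.0], [-0.225, 0.974, 0.0], [-0.001, 0.0, -1.0]]
force: [0.3, 0.2, -0.2]
width: 0.0003
grip_force: 0.0
```

Run:
```python
from h import *
to((.5397,.2285,.023))
s=imaging.camera("side"); t=imaging.camera("top"); s0=np.load("s0.npy");t0=np.load("t0.npy")
e=observe(); P=e['ee_pos']; R=e['orientation']
print("tip pred",proj("side",P+R[:,2]*.008),proj("top",P+R[:,2]*.008))
d=lambda a,b:((np.abs(a.astype(int)-b).sum(2)>60)*255).astype(np.uint8)
ms=cv2.morphologyEx(d(s,s0),cv2.MORPH_OPEN,np.ones((2,2)))
ms[:, :100]=0
for r in np.where(ms.any(1))[0][-25::3]: print("side",r,np.where(ms[r])[0][[0,-1]])
mt=cv2.morphologyEx(d(t,t0),cv2.MORPH_OPEN,np.ones((2,2)))
for c in np.where(mt.any(0))[0][-25::3]: print("top c",c,np.where(mt[:,c])[0][[0,-1]])
u,v=[int(x) for x in proj("side",P)]; p,q=[int(x) for x in proj("top",P)]
a=cv2.resize(s[v-40:v+40,u-50:u+50],None,fx=4,fy=4); b=cv2.resize(t[q-40:q+40,p-50:p+50],None,fx=4,fy=4); print(u,v,p,q)
cv2.imwrite("pics/s4.png",np.hstack([a,b])[:,:,::-1])
```

```text
t 6.88 ee [0.4749 0.1521 0.0918] F [ 0.3  0.2 -0.2] w 0.0003
move mm [-80.3  59.9  68.8]
R [[-0.9743, -0.2252, 0.0005], [-0.2252, 0.9743, 0.0002], [-0.0005, 0.0001, -1.0]]
tip pred [192.16333493 167.13449755] [191.18654704 256.87452035]
side 137 [177 204]
side 140 [178 202]
side 143 [182 187]
side 146 [183 188]
side 149 [185 189]
side 152 [185 194]
side 155 [185 195]
side 158 [186 196]
side 161 [189 190]
top c 186 [246 276]
top c 189 [248 272]
top c 192 [252 268]
top c 195 [251 263]
top c 198 [251 263]
top c 201 [250 262]
top c 204 [249 261]
top c 207 [249 261]
top c 210 [254 260]
191 164 190 256
```

View pics/s4.png

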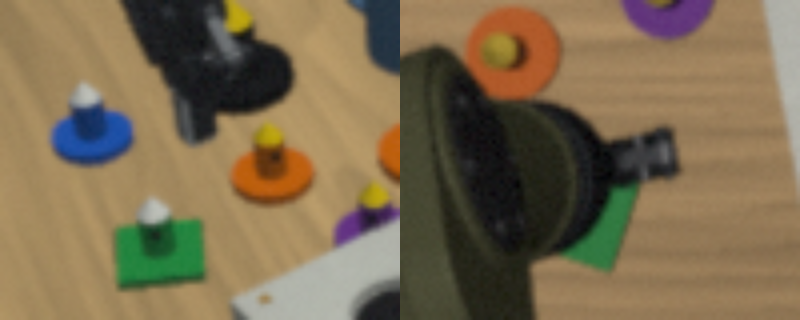

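Run:
```python
from h import *
e=observe(); P=e['ee_pos']; R=e['orientation']
for p,q in(((210.5,260.5),(190,161.5)),((210.5,255),(192.5,160))):
    X=tri(p,q); print(X,"in tool mm",(R.T@(X-P)*1000).round(1),"reproj",proj("top",X)-p,proj("side",X)-q)
```

```text
[0.46446467 0.09980311 0.13976369] in tool mm [ 21.6 -48.3 -48.1] reproj [-0.89419596  2.47020633] [ 2.38496365 -0.04461395]
[0.47378255 0.10085134 0.14058787] in tool mm [ 12.3 -49.4 -49. ] reproj [-1.28749134  3.5942783 ] [ 3.45848373 -0.10174224]
```

The side view has the shut tip's lowest pixel at (190,161), about 10 rows above the prediction. In the top view the knuckles hide the tip. I'll touch bare wood gently to get the true tip height.

jog_arm(plan=[{"delta_pos":[0,-21,0],"delta_rot":[0,0,0],"hand":0},{"delta_pos":[0,-21,0],"delta_rot":[0,0,0],"hand":0},{"delta_pos":[0,0,20],"delta_rot":[0,0,0],"hand":0},{"delta_pos":[0,0,25],"delta_rot":[0,0,0],"hand":0},{"delta_pos":[0,0,20],"delta_rot":[0,0,0],"hand":0},{"delta_pos":[0,0,10],"delta_rot":[0,0,0],"hand":0},{"delta_pos":[0,0,0],"delta_rot":[0,0,0],"hand":0},{"delta_pos":[0,0,0],"delta_rot":[0,0,0],"hand":0}])

```text
time: 7.98
ee_pos: [0.4845, 0.1105, 0.0174]
orientation: [[-0.975, -0.224, 0.001], [-0.224, 0.975, 0.0], [-0.001, 0.0, -1.0]]
force: [0.6, 0.6, 0.6]
width: -0.0001
grip_force: 0.0
```

Run:
```python
from h import *
to((.5397,.2285,.023))
s=imaging.camera("side"); e=observe(); P=e['ee_pos']; R=e['orientation']
print("tip pred",proj("side",P+R[:,2]*.008))
u,v=[int(x) for x in proj("side",P)]
a=cv2.resize(s[v-40:v+30,u-50:u+50],None,fx=7,fy=7); print(u,v)
cv2.imwrite("pics/s5.png",a[:,:,::-1])
```

```text
t 7.97 ee [0.4845 0.1105 0.0174] F [0.6 0.6 0.6] w -0.0001
move mm [-80.3 102.6  -5.4]
R [[-0.9745, -0.2243, 0.0012], [-0.2243, 0.9745, 0.0004], [-0.0013, 0.0001, -1.0]]
tip pred [204.38463322 197.64774945]
204 195
```

View pics/s5.png

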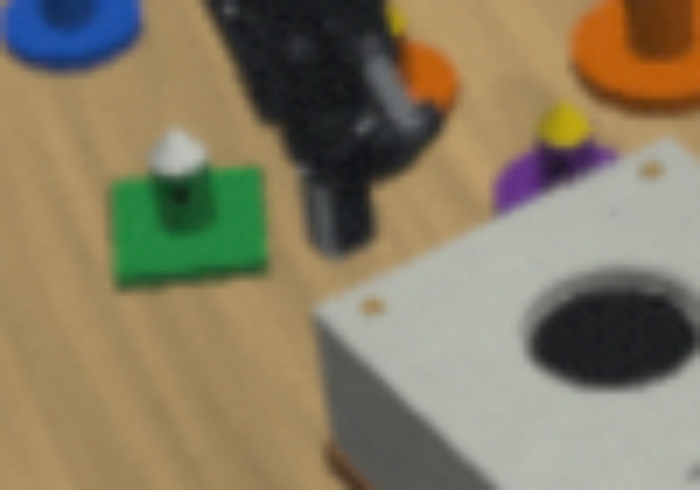

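jog_arm(plan=[{"delta_pos":[0,0,3],"delta_rot":[0,0,0],"hand":0},{"delta_pos":[0,0,3],"delta_rot":[0,0,0],"hand":0},{"delta_pos":[0,0,3],"delta_rot":[0,0,0],"hand":0},{"delta_pos":[0,0,2],"delta_rot":[0,0,0],"hand":0},{"delta_pos":[0,0,0],"delta_rot":[0,0,0],"hand":0}])

```text
time: 8.65
ee_pos: [0.4836, 0.1102, 0.0055]
orientation: [[-0.975, -0.224, -0.0], [-0.224, 0.975, -0.0], [0.0, -0.0, -1.0]]
force: [0.4, 0.0, 0.0]
width: -0.0
grip_force: 0.0
```

jog_arm(plan=[{"delta_pos":[0,0,3],"delta_rot":[0,0,0],"hand":0},{"delta_pos":[0,0,3],"delta_rot":[0,0,0],"hand":0},{"delta_pos":[0,0,3],"delta_rot":[0,0,0],"hand":0},{"delta_pos":[0,0,3],"delta_rot":[0,0,0],"hand":0},{"delta_pos":[0,0,0],"delta_rot":[0,0,0],"hand":0}])

```text
time: 9.28
ee_pos: [0.4835, 0.1101, -0.0066]
orientation: [[-0.975, -0.224, -0.001], [-0.224, 0.975, -0.0], [0.001, -0.0, -1.0]]
force: [-0.4, 0.4, -0.1]
width: -0.0
grip_force: 0.0
```

jog_arm(plan=[{"delta_pos":[0,0,3],"delta_rot":[0,0,0],"hand":0},{"delta_pos":[0,0,2],"delta_rot":[0,0,0],"hand":0},{"delta_pos":[0,0,1],"delta_rot":[0,0,0],"hand":0},{"delta_pos":[0,0,0],"delta_rot":[0,0,0],"hand":0}])

```text
time: 9.78
ee_pos: [0.4837, 0.1102, -0.0123]
orientation: [[-0.975, -0.224, -0.0], [-0.224, 0.975, -0.0], [0.0, -0.0, -1.0]]
force: [0.2, -0.3, 0.3]
width: 0.0
grip_force: 0.0
```

jog_arm(plan=[{"delta_pos":[0,0,2],"delta_rot":[0,0,0],"hand":0},{"delta_pos":[0,0,1],"delta_rot":[0,0,0],"hand":0},{"delta_pos":[0,0,1],"delta_rot":[0,0,0],"hand":0},{"delta_pos":[0,0,0],"delta_rot":[0,0,0],"hand":0}])

```text
time: 10.28
ee_pos: [0.4837, 0.1102, -0.0164]
orientation: [[-0.975, -0.224, -0.0], [-0.224, 0.975, -0.0], [0.0, 0.0, -1.0]]
force: [-0.3, -0.6, 0.5]
width: -0.0001
grip_force: 0.0
```

jog_arm(plan=[{"delta_pos":[0,0,2],"delta_rot":[0,0,0],"hand":0},{"delta_pos":[0,0,1],"delta_rot":[0,0,0],"hand":0},{"delta_pos":[0,0,1],"delta_rot":[0,0,0],"hand":0},{"delta_pos":[0,0,0],"delta_rot":[0,0,0],"hand":0}])

```text
time: 10.78
ee_pos: [0.484, 0.1103, -0.0185]
orientation: [[-0.975, -0.224, -0.0], [-0.224, 0.975, 0.001], [0.0, 0.001, -1.0]]
force: [-5.4, -1.6, 15.6]
width: -0.0003
grip_force: 8.0
```

Run:
```python
from h import *
to((.4837,.1102,-.02))
s=imaging.camera("side"); t=imaging.camera("top"); e=observe(); P=e['ee_pos']; R=e['orientation']
print("tip pred",proj("side",P+R[:,2]*.008), "axis at z=0", proj("side",(P[0],P[1],0)))
u,v=204,195
a=cv2.resize(s[v-40:v+30,u-50:u+50],None,fx=4,fy=4); b=cv2.resize(t[210:280,160:260],None,fx=4,fy=4)
cv2.imwrite("pics/s6.png",np.hstack([a,b])[:,:,::-1])
```

```text
t 10.78 ee [ 0.484   0.1103 -0.0185] F [-5.4 -1.6 15.6] w -0.0003
move mm [ 0.3 -0.   1.5]
R [[-0.9746, -0.224, -0.0005], [-0.224, 0.9746, 0.0006], [0.0003, 0.0007, -1.0]]
tip pred [205.53840701 208.06240853] axis at z=0 [204.54220259 200.55374414]
```

View pics/s6.png

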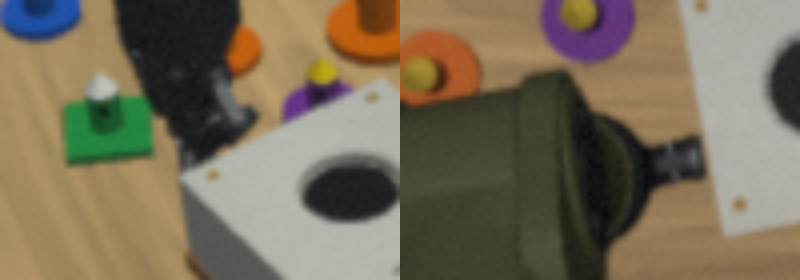

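The tips touched wood at TCP z ≈ -0.018. The real tip is therefore 18 mm behind the reported TCP when shut, and I'll use tip z = ee_z + 0.018. The part sticking out to the right in the top view, near (235,249), is the knuckle, so the gripper needs a quarter turn for the key. Going back to the disc.

jog_arm(plan=[{"delta_pos":[0,0,-25],"delta_rot":[0,0,0],"hand":0},{"delta_pos":[0,0,-45],"delta_rot":[0,0,0],"hand":0},{"delta_pos":[0,0,-40],"delta_rot":[0,0,0],"hand":50},{"delta_pos":[-16,20,0],"delta_rot":[0,0,0],"hand":50},{"delta_pos":[-16,21,0],"delta_rot":[0,0,0],"hand":50},{"delta_pos":[-16,21,0],"delta_rot":[0,0,0],"hand":50},{"delta_pos":[-16,21,0],"delta_rot":[0,0,0],"hand":50},{"delta_pos":[-17,20,0],"delta_rot":[0,0,0],"hand":50},{"delta_pos":[0,0,0],"delta_rot":[0,0,0],"hand":50},{"delta_pos":[0,0,0],"delta_rot":[0,0,0],"hand":50}])

```text
time: 12.12
ee_pos: [0.5393, 0.2277, 0.0894]
orientation: [[-0.975, -0.224, -0.001], [-0.224, 0.975, -0.001], [0.001, -0.001, -1.0]]
force: [0.1, -0.5, 0.5]
width: 0.0502
grip_force: 0.0
```

```bash
python3 -c "
from h import *
to((.5397,.2285,-.005))"
```

```text
t 12.12 ee [0.5393 0.2277 0.0894] F [ 0.1 -0.5  0.5] w 0.0502
move mm [-0.7  0.8 94.4]
R [[-0.9747, -0.2236, -0.0008], [-0.2236, 0.9747, -0.001], [0.001, -0.0008, -1.0]]
```

jog_arm(plan=[{"delta_pos":[-0.5,0.5,20],"delta_rot":[0,0,0],"hand":50},{"delta_pos":[0,0,25],"delta_rot":[0,0,0],"hand":50},{"delta_pos":[0,0,25],"delta_rot":[0,0,0],"hand":50},{"delta_pos":[0,0,15],"delta_rot":[0,0,0],"hand":50},{"delta_pos":[0,0,9],"delta_rot":[0,0,0],"hand":50},{"delta_pos":[0,0,0],"delta_rot":[0,0,0],"hand":35},{"delta_pos":[0,0,0],"delta_rot":[0,0,0],"hand":26},{"delta_pos":[0,0,0],"delta_rot":[0,0,0],"hand":20},{"delta_pos":[0,0,0],"delta_rot":[0,0,0],"hand":15},{"delta_pos":[0,0,0],"delta_rot":[0,0,0],"hand":15},{"delta_pos":[0,0,0],"delta_rot":[0,0,0],"hand":15}])

```text
time: 13.5
ee_pos: [0.5408, 0.2297, -0.0031]
orientation: [[-0.975, -0.224, 0.002], [-0.224, 0.975, 0.001], [-0.002, 0.0, -1.0]]
force: [-0.1, 0.0, 6.0]
width: 0.0202
grip_force: 58.5
```

jog_arm(plan=[{"delta_pos":[0,0,-5],"delta_rot":[0,0,0],"hand":15},{"delta_pos":[0,0,-15],"delta_rot":[0,0,0],"hand":15},{"delta_pos":[0,0,-25],"delta_rot":[0,0,0],"hand":15},{"delta_pos":[0,0,-25],"delta_rot":[0,0,0],"hand":15},{"delta_pos":[0,0,-25],"delta_rot":[0,0,0],"hand":15},{"delta_pos":[0,0,-15],"delta_rot":[0,0,0],"hand":15},{"delta_pos":[3,-12,0],"delta_rot":[0,0,0],"hand":15},{"delta_pos":[6,-24,0],"delta_rot":[0,0,0],"hand":15},{"delta_pos":[6,-25,0],"delta_rot":[0,0,0],"hand":15},{"delta_pos":[6,-25,0],"delta_rot":[0,0,0],"hand":15},{"delta_pos":[6,-25,0],"delta_rot":[0,0,0],"hand":15},{"delta_pos":[6,-25,0],"delta_rot":[0,0,0],"hand":15},{"delta_pos":[6,-25,0],"delta_rot":[0,0,0],"hand":15},{"delta_pos":[6,-25,0],"delta_rot":[0,0,0],"hand":15},{"delta_pos":[6,-25,0],"delta_rot":[0,0,0],"hand":15},{"delta_pos":[3,-15,0],"delta_rot":[0,0,0],"hand":15},{"delta_pos":[3,-9,0],"delta_rot":[0,0,0],"hand":15},{"delta_pos":[0,0,0],"delta_rot":[0,0,0],"hand":15},{"delta_pos":[0,0,0],"delta_rot":[0,0,0],"hand":15}])

```text
time: 15.88
ee_pos: [0.5371, -0.0113, 0.1056]
orientation: [[-0.974, -0.226, -0.0], [-0.226, 0.974, 0.001], [-0.0, 0.001, -1.0]]
force: [0.7, -0.0, -0.7]
width: 0.0199
grip_force: 58.6
```

Run:
```python
from h import *
to((.538,-.0125,.107))
s=imaging.camera("side"); t=imaging.camera("top"); np.save("s7.npy",s);np.save("t7.npy",t)
e=observe(); P=e['ee_pos']; zb=P[2]+.0031
a,b=proj("side",(P[0],P[1],zb)).astype(int)
print("base pred side",proj("side",(P[0],P[1],zb+.01)),"top",proj("top",(P[0],P[1],zb+.01)))
A=cv2.resize(s[150:230,190:290],None,fx=4,fy=4,interpolation=3); B=cv2.resize(t[190:270,215:315],None,fx=4,fy=4,interpolation=3)
cv2.imwrite("pics/s7.png",np.hstack([A,B])[:,:,::-1])
```

```text
t 15.88 ee [ 0.5371 -0.0113  0.1056] F [ 0.7 -0.  -0.7] w 0.0199
move mm [-0.6 -1.3 -1.4]
R [[-0.9742, -0.2255, -0.0001], [-0.2255, 0.9742, 0.0005], [-0.0, 0.0006, -1.0]]
base pred side [239.6877588  186.74445878] top [262.68442499 230.40615281]
```

View pics/s7.png

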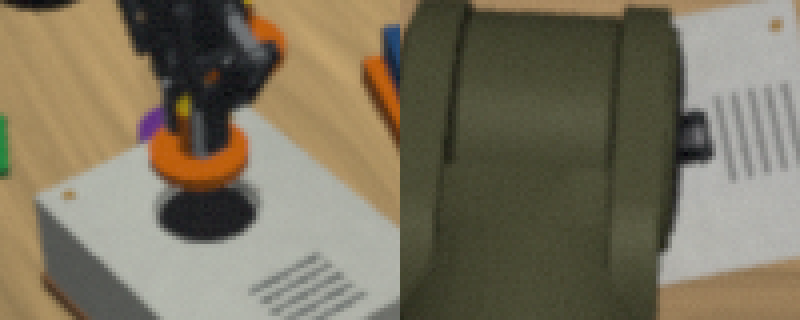

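The disc is held flat just above the well; in the side crop its base is near (198,155) and the well near (207,215). The arm hides the disc in the top view, so I'll refine the well from its rim and the top screws, and the disc from its outline extremes in the side view.

Run:
```python
from h import *
s7=np.load("s7.npy"); t0=np.load("t0.npy"); s0=np.load("s0.npy")
th=np.linspace(0,2*np.pi,120)
circ=lambda n,c,r,z: np.array([proj(n,(c[0]+r*np.cos(a),c[1]+r*np.sin(a),z)) for a in th])
for n,im,near in(("top",t0,(265,231)),("side",s0,(242,203))):
    for v in (70,100,130):
        c=blob(im,(0,0,0),(180,255,v),near,20); e=cv2.fitEllipse(c); print(n,v,np.round(e[0],2),np.round(e[1],1),cv2.boundingRect(c),onz(n,e[0],.075).round(4))
    C=circ(n,(.538,-.0125),.031,.075); print(" rim pred (.538,-.0125)",C.min(0).round(1),C.max(0).round(1))
# screws: saturated small blobs within white top
for n,im,lo,hi in(("top",t0,(228,188),(330,272)),("side",s0,(198,175),(305,265))):
    h=cv2.cvtColor(im,cv2.COLOR_RGB2HSV); w=cv2.inRange(h,(0,0,110),(180,70,255))
    k=max(cv2.findContours(w,0,2)[0],key=lambda c:cv2.contourArea(c) if cv2.pointPolygonTest(cv2.convexHull(c),tuple(map(float,((265,231) if n=="top" else (242,203)))),False)>0 else 0)
    m=np.zeros_like(w); cv2.drawContours(m,[cv2.convexHull(k)],-1,255,-1); m=cv2.erode(m,np.ones((5,5)))
    b=cv2.inRange(h,(8,60,40),(30,255,255))&m
    q,l,st,ce=cv2.connectedComponentsWithStats(b)
    for i in range(1,q): print(n,"screw",ce[i].round(1),st[i,4],onz(n,ce[i],.075).round(4))
P=observe()['ee_pos']; zb=P[2]+.0031
c=blob(s7,(5,150,60),(19,255,255),(239,188),22); print("disc",cv2.boundingRect(c))
m=np.zeros(s7.shape[:2],np.uint8); cv2.drawContours(m,[c],-1,255,-1)
for r in range(180,199,1):
    x=np.where(m[r])[0]; print(r,x[[0,-1]] if len(x) else None,end="; ")
C=np.vstack([circ("side",P[:2],.029,zb),circ("side",P[:2],.029,zb+.01)]); print("\npred",C.min(0),C.max(0))
```

```text
top 70 [264.28 230.74] [22.9 23.2] (253, 219, 24, 24) [ 0.5379 -0.0131  0.075 ]
top 100 [264.22 230.63] [24.3 24.6] (252, 218, 25, 26) [ 0.5381 -0.0129  0.075 ]
top 130 [264.15 230.39] [26.  26.1] (251, 217, 27, 27) [ 0.5386 -0.0128  0.075 ]
 rim pred (.538,-.0125) [250.6 217.3] [277.4 244.1]
side 70 [241.47 202.67] [13.  22.5] (230, 196, 24, 14) [ 0.5368 -0.0176  0.075 ]
side 100 [241.68 201.93] [15.  23.5] (230, 194, 24, 16) [ 0.5382 -0.0154  0.075 ]
side 130 [241.5  201.74] [16.8 25.3] (229, 193, 26, 18) [ 0.5381 -0.0146  0.075 ]
 rim pred (.538,-.0125) [227.8 192.6] [254.3 210.2]
top screw [308.5 196. ] 6 [ 0.6208 -0.1142  0.075 ]
top screw [234.9 210.9] 8 [0.5825 0.0564 0.075 ]
top screw [319.  245.3] 7 [ 0.507 -0.14   0.075]
top screw [244.3 260.9] 9 [0.4678 0.0311 0.075 ]
side screw [246.5 178.5] 4 [0.5837 0.0596 0.075 ]
side screw [220.8 186.7] 10 [0.5147 0.058  0.075 ]
side screw [215. 190.] 1 [0.4976 0.0526 0.075 ]
side screw [206.8 198.4] 5 [0.4692 0.0323 0.075 ]
side screw [293.  216.7] 7 [ 0.6228 -0.1127  0.075 ]
side screw [251.3 240.4] 7 [ 0.5077 -0.1383  0.075 ]
disc (228, 178, 24, 20)
180 [234 236]; 181 [234 247]; 182 [230 249]; 183 [229 250]; 184 [228 250]; 185 [228 251]; 186 [228 251]; 187 [228 251]; 188 [228 251]; 189 [228 251]; 190 [228 250]; 191 [229 250]; 192 [229 249]; 193 [230 249]; 194 [232 248]; 195 [233 246]; 196 [236 245]; 197 [237 243]; 198 None; 
pred [226.95989646 178.75364468] [252.50573025 198.4175951 ]
```

jog_arm(plan=[{"delta_pos":[-0.8,-1.2,10],"delta_rot":[0,0,0],"hand":15},{"delta_pos":[0,0,12],"delta_rot":[0,0,0],"hand":15},{"delta_pos":[0,0,6],"delta_rot":[0,0,0],"hand":15},{"delta_pos":[0,0,2],"delta_rot":[0,0,0],"hand":15},{"delta_pos":[0,0,2],"delta_rot":[0,0,0],"hand":15},{"delta_pos":[0,0,2],"delta_rot":[0,0,0],"hand":15},{"delta_pos":[0,0,2],"delta_rot":[0,0,0],"hand":15},{"delta_pos":[0,0,0],"delta_rot":[0,0,0],"hand":15}])

```text
time: 16.98
ee_pos: [0.5381, -0.0134, 0.0697]
orientation: [[-0.975, -0.224, -0.0], [-0.224, 0.975, 0.0], [0.0, 0.0, -1.0]]
force: [-0.4, 0.1, -1.2]
width: 0.0202
grip_force: 58.6
```

jog_arm(plan=[{"delta_pos":[0,0,1.5],"delta_rot":[0,0,0],"hand":15},{"delta_pos":[0,0,1.5],"delta_rot":[0,0,0],"hand":15},{"delta_pos":[0,0,1],"delta_rot":[0,0,0],"hand":15},{"delta_pos":[0,0,0],"delta_rot":[0,0,0],"hand":15}])

```text
time: 17.48
ee_pos: [0.5381, -0.0134, 0.0656]
orientation: [[-0.975, -0.224, -0.0], [-0.224, 0.975, 0.0], [0.0, 0.0, -1.0]]
force: [-0.5, 0.7, -0.3]
width: 0.0199
grip_force: 58.6
```

jog_arm(plan=[{"delta_pos":[0,0,1],"delta_rot":[0,0,0],"hand":15},{"delta_pos":[0,0,1],"delta_rot":[0,0,0],"hand":15},{"delta_pos":[0,0,1],"delta_rot":[0,0,0],"hand":15},{"delta_pos":[0,0,0],"delta_rot":[0,0,0],"hand":15}])

```text
time: 17.98
ee_pos: [0.5381, -0.0134, 0.0626]
orientation: [[-0.975, -0.224, -0.0], [-0.224, 0.975, 0.0], [0.0, 0.0, -1.0]]
force: [0.1, -1.1, -1.0]
width: 0.02
grip_force: 58.6
```

Run:
```python
from h import *
to((.538,-.0125,.0619))
s=imaging.camera("side"); np.save("s8.npy",s)
A=cv2.resize(s[165:225,200:280],None,fx=8,fy=8,interpolation=3)
cv2.imwrite("pics/s8.png",A[:,:,::-1])
```

```text
t 17.98 ee [ 0.5381 -0.0134  0.0626] F [ 0.1 -1.1 -1. ] w 0.02
move mm [-0.1  0.9  0.7]
R [[-0.9745, -0.2242, -0.0002], [-0.2242, 0.9745, 0.0], [0.0002, 0.0, -1.0]]
```

View pics/s8.png

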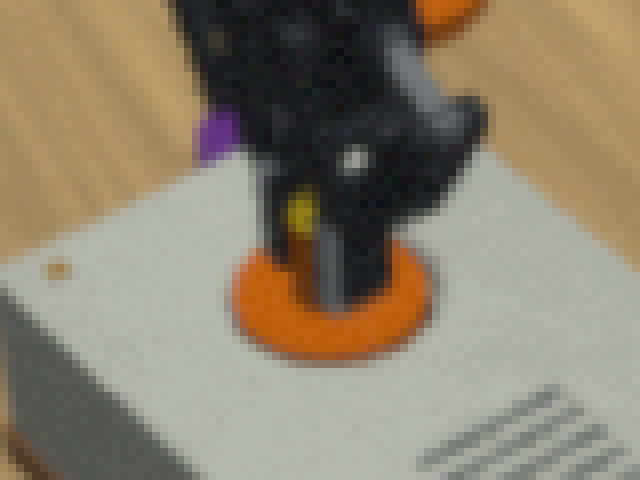

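The disc base is flush in the well, with only a thin dark gap at its right rim at crop (435,290). I'll lower it the last 0.8 mm, open the fingers and go straight up.

jog_arm(plan=[{"delta_pos":[0,0,0.8],"delta_rot":[0,0,0],"hand":15},{"delta_pos":[0,0,0],"delta_rot":[0,0,0],"hand":20},{"delta_pos":[0,0,0],"delta_rot":[0,0,0],"hand":26},{"delta_pos":[0,0,0],"delta_rot":[0,0,0],"hand":34},{"delta_pos":[0,0,0],"delta_rot":[0,0,0],"hand":42},{"delta_pos":[0,0,0],"delta_rot":[0,0,0],"hand":42},{"delta_pos":[0,0,-5],"delta_rot":[0,0,0],"hand":42},{"delta_pos":[0,0,-15],"delta_rot":[0,0,0],"hand":42},{"delta_pos":[0,0,-25],"delta_rot":[0,0,0],"hand":42},{"delta_pos":[0,0,-30],"delta_rot":[0,0,0],"hand":42},{"delta_pos":[0,0,-20],"delta_rot":[0,0,0],"hand":42},{"delta_pos":[0,0,0],"delta_rot":[0,0,0],"hand":42}])

```text
time: 19.52
ee_pos: [0.5398, -0.0134, 0.1596]
orientation: [[-0.975, -0.224, 0.005], [-0.224, 0.975, 0.001], [-0.005, -0.0, -1.0]]
force: [0.2, 0.6, -0.3]
width: 0.0417
grip_force: 0.0
```

Run:
```python
from h import *
to((.5725,-.164,.1))
s=imaging.camera("side"); t=imaging.camera("top")
c=blob(s,(5,150,60),(19,255,255),(241,200),18); b=cv2.boundingRect(c); print("disc",b)
th=np.linspace(0,2*np.pi,120)
for z in(.075,.077): 
    C=np.array([proj("side",(.538+.029*np.cos(a),-.0125+.029*np.sin(a),z)) for a in th]); print(z,C.min(0),C.max(0))
k=blob(s,*YEL,(238,187),14); print("cone side",cen(k),onz("side",cen(k),.065+.044), "z=.043 above")
kt=blob(t,*RED,(328,218),20); print("key",onz("top",cen(kt),.065))
```

```text
t 19.52 ee [ 0.5398 -0.0134  0.1596] F [ 0.2  0.6 -0.3] w 0.0417
move mm [   2.2 -154.    59.6]
R [[-0.9746, -0.2241, 0.005], [-0.2241, 0.9746, 0.0008], [-0.005, -0.0003, -1.0]]
disc (230, 194, 23, 16)
0.075 [228.70350946 193.15209144] [253.4322964  209.60362079]
0.077 [228.64941412 192.51929274] [253.40954301 208.96615677]
cone side [240.33823529 191.12254902] [ 0.53653646 -0.01545226  0.109     ] z=.043 above
key [ 0.57102503 -0.16068659  0.065     ]
```

The disc is seated: its side-view extents match the prediction within 1 px. Next is the key, at about (0.572,-0.163).

jog_arm(plan=[{"delta_pos":[0,-10,0],"delta_rot":[0,0,0],"hand":20},{"delta_pos":[0,-24,0],"delta_rot":[0,0,0],"hand":0},{"delta_pos":[0,-28,0],"delta_rot":[0,0,0],"hand":0},{"delta_pos":[1,-28,0],"delta_rot":[0,0,0],"hand":0},{"delta_pos":[1,-28,0],"delta_rot":[0,0,0],"hand":0},{"delta_pos":[0,-24,0],"delta_rot":[0,0,0],"hand":0},{"delta_pos":[0,-10,0],"delta_rot":[0,0,0],"hand":0},{"delta_pos":[0,0,0],"delta_rot":[0,0,0],"hand":0}])

```text
time: 20.62
ee_pos: [0.5698, -0.1627, 0.1562]
orientation: [[-0.975, -0.223, -0.001], [-0.223, 0.975, -0.0], [0.001, 0.0, -1.0]]
force: [-1.0, 0.0, -0.8]
width: -0.0
grip_force: 0.0
```

```bash
python3 -c "
from h import *
to((.5721,-.1636,.1)); print(observe()['qpos'].round(1))"
```

```text
t 20.62 ee [ 0.5698 -0.1627  0.1562] F [-1.   0.  -0.8] w -0.0
move mm [-2.1 -1.4 56.2]
R [[-0.9749, -0.2228, -0.0013], [-0.2228, 0.9749, -0.0], [0.0013, 0.0003, -1.0]]
[-10.3  14.2  27.6  96.8  -6.9  70.8 121.8]
```

jog_arm(plan=[{"delta_pos":[-2,-1.5,0],"delta_rot":[0,0,-10],"hand":0},{"delta_pos":[0,0,0],"delta_rot":[0,0,0],"hand":0}])

```text
time: 20.88
ee_pos: [0.5726, -0.1616, 0.1567]
orientation: [[-0.921, -0.39, -0.0], [-0.39, 0.921, 0.001], [0.0, 0.001, -1.0]]
force: [0.3, -0.3, 0.3]
width: 0.0004
grip_force: 0.0
```

```bash
python3 -c "
from h import *
to((.5721,-.1636,.1)); print(observe()['qpos'].round(1))"
```

```text
t 20.88 ee [ 0.5726 -0.1616  0.1567] F [ 0.3 -0.3  0.3] w 0.0004
move mm [ 1.2 -1.7 56.7]
R [[-0.9208, -0.39, -0.0004], [-0.39, 0.9208, 0.0008], [0.0, 0.0009, -1.0]]
[ -9.2  14.3  26.3  96.4  -6.7  70.8 131.6]
```

jog_arm(plan=[{"delta_pos":[0,0,0],"delta_rot":[0,0,10],"hand":0},{"delta_pos":[0,0,0],"delta_rot":[0,0,10],"hand":0},{"delta_pos":[0,0,0],"delta_rot":[0,0,10],"hand":0},{"delta_pos":[0,0,0],"delta_rot":[0,0,10],"hand":0},{"delta_pos":[0,0,0],"delta_rot":[0,0,10],"hand":0},{"delta_pos":[0,0,0],"delta_rot":[0,0,10],"hand":0},{"delta_pos":[0,0,0],"delta_rot":[0,0,10],"hand":0},{"delta_pos":[0,0,0],"delta_rot":[0,0,10],"hand":0},{"delta_pos":[0,0,0],"delta_rot":[0,0,10],"hand":0},{"delta_pos":[0,0,0],"delta_rot":[0,0,10],"hand":0},{"delta_pos":[0,0,0],"delta_rot":[0,0,0],"hand":0}])

```text
time: 22.25
ee_pos: [0.5725, -0.162, 0.1568]
orientation: [[-0.225, 0.974, -0.0], [0.974, 0.225, 0.0], [0.001, -0.0, -1.0]]
force: [0.7, 0.7, -0.0]
width: -0.0001
grip_force: 0.0
```

```bash
python3 -c "
from h import *
to((.5721,-.1636,.055)); print(observe()['qpos'].round(1))"
```

```text
t 22.25 ee [ 0.5725 -0.162   0.1568] F [ 0.7  0.7 -0. ] w -0.0001
move mm [ -1.5  -0.8 101.8]
R [[-0.2247, 0.9744, -0.0002], [0.9744, 0.2247, 0.0005], [0.0005, -0.0001, -1.0]]
[-20.2  15.9  39.7  96.8 -10.7  71.2  34.9]
```

jog_arm(plan=[{"delta_pos":[-1.5,-0.5,15],"delta_rot":[0,0,0],"hand":0},{"delta_pos":[0,0,30],"delta_rot":[0,0,0],"hand":0},{"delta_pos":[0,0,30],"delta_rot":[0,0,0],"hand":0},{"delta_pos":[0,0,18],"delta_rot":[0,0,0],"hand":0},{"delta_pos":[0,0,8],"delta_rot":[0,0,0],"hand":0},{"delta_pos":[0,0,0],"delta_rot":[0,0,0],"hand":0},{"delta_pos":[0,0,0],"delta_rot":[0,0,0],"hand":0}])

```text
time: 23.12
ee_pos: [0.5733, -0.1649, 0.0569]
orientation: [[-0.224, 0.975, 0.002], [0.975, 0.224, -0.0], [-0.001, 0.002, -1.0]]
force: [0.5, -0.2, 0.1]
width: 0.0001
grip_force: 0.0
```

jog_arm(plan=[{"delta_pos":[0,0,4],"delta_rot":[0,0,0],"hand":0},{"delta_pos":[0,0,3],"delta_rot":[0,0,0],"hand":0},{"delta_pos":[0,0,3],"delta_rot":[0,0,0],"hand":0},{"delta_pos":[0,0,2],"delta_rot":[0,0,0],"hand":0},{"delta_pos":[0,0,0],"delta_rot":[0,0,0],"hand":0},{"delta_pos":[0,0,0],"delta_rot":[0,0,0],"hand":0}])

```text
time: 23.88
ee_pos: [0.5726, -0.1645, 0.0445]
orientation: [[-0.224, 0.975, 0.0], [0.975, 0.224, 0.001], [0.0, 0.0, -1.0]]
force: [-1.6, 0.4, 5.4]
width: -0.0001
grip_force: 2.6
```

jog_arm(plan=[{"delta_pos":[0,0,2],"delta_rot":[0,0,0],"hand":0},{"delta_pos":[0,0,2],"delta_rot":[0,0,0],"hand":0},{"delta_pos":[0,0,2],"delta_rot":[0,0,0],"hand":0},{"delta_pos":[0,0,2],"delta_rot":[0,0,0],"hand":0},{"delta_pos":[0,0,2],"delta_rot":[0,0,0],"hand":0},{"delta_pos":[0,0,2],"delta_rot":[0,0,0],"hand":0},{"delta_pos":[0,0,2],"delta_rot":[0,0,0],"hand":0},{"delta_pos":[0,0,2],"delta_rot":[0,0,0],"hand":0},{"delta_pos":[0,0,2],"delta_rot":[0,0,0],"hand":0},{"delta_pos":[0,0,2],"delta_rot":[0,0,0],"hand":0},{"delta_pos":[0,0,0],"delta_rot":[0,0,0],"hand":0},{"delta_pos":[0,0,0],"delta_rot":[0,0,0],"hand":0}])

```text
time: 25.38
ee_pos: [0.5726, -0.1645, 0.0245]
orientation: [[-0.224, 0.975, 0.0], [0.975, 0.224, 0.001], [0.0, 0.0, -1.0]]
force: [-2.3, 0.8, 6.3]
width: 0.0001
grip_force: 2.7
```

jog_arm(plan=[{"delta_pos":[0,0,1],"delta_rot":[0,0,0],"hand":0},{"delta_pos":[0,0,1],"delta_rot":[0,0,0],"hand":0},{"delta_pos":[0,0,1],"delta_rot":[0,0,0],"hand":0},{"delta_pos":[0,0,1],"delta_rot":[0,0,0],"hand":0},{"delta_pos":[0,0,0],"delta_rot":[0,0,0],"hand":0}])

```text
time: 26.0
ee_pos: [0.5726, -0.1645, 0.021]
orientation: [[-0.224, 0.975, 0.0], [0.975, 0.224, 0.001], [0.001, 0.0, -1.0]]
force: [-3.4, 0.9, 9.1]
width: 0.0003
grip_force: 4.3
```

jog_arm(plan=[{"delta_pos":[0,0,1],"delta_rot":[0,0,0],"hand":0},{"delta_pos":[0,0,1],"delta_rot":[0,0,0],"hand":0},{"delta_pos":[0,0,0],"delta_rot":[0,0,0],"hand":0}])

```text
time: 26.38
ee_pos: [0.5727, -0.1645, 0.019]
orientation: [[-0.224, 0.975, 0.0], [0.975, 0.224, 0.001], [0.001, 0.001, -1.0]]
force: [-2.2, 1.1, 8.5]
width: 0.0004
grip_force: 4.5
```

jog_arm(plan=[{"delta_pos":[0,0,1],"delta_rot":[0,0,0],"hand":0},{"delta_pos":[0,0,1],"delta_rot":[0,0,0],"hand":0},{"delta_pos":[0,0,0],"delta_rot":[0,0,0],"hand":0}])

```text
time: 26.75
ee_pos: [0.5726, -0.1645, 0.0167]
orientation: [[-0.224, 0.975, 0.0], [0.975, 0.224, 0.001], [0.001, 0.0, -1.0]]
force: [-1.7, 1.4, 5.7]
width: -0.0
grip_force: 3.1
```

jog_arm(plan=[{"delta_pos":[0,0,1],"delta_rot":[0,0,0],"hand":0},{"delta_pos":[0,0,1],"delta_rot":[0,0,0],"hand":0},{"delta_pos":[0,0,0],"delta_rot":[0,0,0],"hand":0},{"delta_pos":[0,0,0],"delta_rot":[0,0,0],"hand":0}])

```text
time: 27.25
ee_pos: [0.5726, -0.1645, 0.0146]
orientation: [[-0.224, 0.975, 0.0], [0.975, 0.224, 0.001], [0.0, 0.0, -1.0]]
force: [-3.0, 1.3, 7.2]
width: 0.0001
grip_force: 3.0
```

jog_arm(plan=[{"delta_pos":[0,0,1],"delta_rot":[0,0,0],"hand":0},{"delta_pos":[0,0,0],"delta_rot":[0,0,0],"hand":0},{"delta_pos":[0,0,0],"delta_rot":[0,0,0],"hand":0}])

```text
time: 27.62
ee_pos: [0.5726, -0.1645, 0.0137]
orientation: [[-0.224, 0.975, 0.0], [0.975, 0.224, 0.001], [0.001, 0.0, -1.0]]
force: [-2.4, 0.2, 6.1]
width: -0.0001
grip_force: 3.3
```

jog_arm(plan=[{"delta_pos":[0,0,0],"delta_rot":[0,0,0],"hand":0},{"delta_pos":[0,0,0],"delta_rot":[0,0,0],"hand":0},{"delta_pos":[0,0,0],"delta_rot":[0,0,0],"hand":0},{"delta_pos":[0,0,0],"delta_rot":[0,0,0],"hand":0},{"delta_pos":[0,0,0],"delta_rot":[0,0,0],"hand":0},{"delta_pos":[0,0,0],"delta_rot":[0,0,0],"hand":0}])

```text
time: 28.38
ee_pos: [0.5726, -0.1645, 0.0137]
orientation: [[-0.224, 0.975, 0.0], [0.975, 0.224, 0.001], [0.001, 0.0, -1.0]]
force: [-2.1, 0.3, 6.3]
width: 0.0003
grip_force: 3.3
```

Run:
```python
from h import *
to((.5721,-.1636,.0137))
s=imaging.camera("side"); k=blob(s,(5,150,60),(19,255,255),(241,200),18); print("disc",cv2.boundingRect(k))
try:
    r=blob(s,(0,170,60),(6,255,255),(284,250),25); print("key blob",cv2.boundingRect(r)); print("pred edge corners", [proj("side",(.5445+.2212*d+.975*x,-.0417-.975*d+.2212*x,.065-.0335)).round(0) for d in(.101,.141) for x in(-.022,.022)])
except Exception as e: print("key hidden",e)
```

```text
t 28.38 ee [ 0.5726 -0.1645  0.0137] F [-2.1  0.3  6.3] w 0.0003
move mm [ 1.  -0.2 -0. ]
R [[-0.2242, 0.9745, 0.0002], [0.9745, 0.2242, 0.0006], [0.0005, 0.0003, -1.0]]
disc (230, 194, 23, 16)
key blob (270, 247, 25, 15)
pred edge corners [array([269., 250.]), array([284., 241.]), array([280., 261.]), array([295., 252.])]
```

Run:
```python
from h import *
s0=np.load("s0.npy"); s=imaging.camera("side")
c=lambda z:proj("side",(.5445+.2212*.141-.975*.022,-.0417-.975*.141-.2212*.022,z))
for im,n in((s0,(284,242)),(s,(284,250))):
    r=blob(im,(0,170,60),(6,255,255),n,25)[:,0]; print(r[:,1].max(), r[r[:,0].argmax()], r[r[:,0].argmin()])
for z in(.065,.0345,.0315,.0305): print(z,c(z).round(1))
```

```text
251 [295 242] [270 240]
261 [294 252] [270 251]
0.065 [280.2 250.7]
0.0345 [280.1 260.1]
0.0315 [280. 261.]
0.0305 [280.  261.4]
```

```bash
python3 -c "
from station import arm
print(arm.hand_in())"
```

```text
the job is handed in; nothing more can be done
None
```

The orange disc sits released in the player's well, and the job was handed in with the red key held past its third bump at about 33–34 mm of travel with roughly 6 N; the hand-in returned no verdict, and none of the bystanders was knowingly touched.

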